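# Bring the open case round to the front and put its cover on

### The job

Turn the turntable until the one open case, the one with two bare studs, faces the fixed pointer at the front of the stand. Then pick up the loose cover and lower it gently, without dropping it, over the two studs until it lies fully home on the case, and let go, with the case still facing the pointer. Leave the carton, the tape roll, the bottle and the hand scanner where they are.

Things in the scene. Friction and masses are not known exactly. Their poses are not given: they have to be found in the camera images.
- stand: Fixed stand of the turntable, origin on the turntable's axis at bench level, z up. Its -x axis points from the axis to the front pointer: a grey block 30 mm wide and 56 mm high with a dark tongue on top, 180 mm from the axis. The disc carries three equal fixed cases 120 degrees apart; two are already covered (tops 130 mm above the bench), one is open.
- turntable (a joint): Angle of the turntable in rad, positive counter-clockwise seen from above; it turns on both ways and the open case faces the pointer at 0 and at 6.283. A grey disc 300 mm across, its top 50 mm above the bench. It stays where it is left: friction about 0.25 N m, plus drag of 0.15 N m per rad/s.
- open_case (a point): Centre of the open case's rim, 90 mm above the bench, 90 mm from the turntable's axis; turns with the disc. x points level to the axis, y along the disc's rim, z up. The case is an aluminium box, 70 mm (x) by 110 mm (y), 40 mm high. At y = +40 and -40 mm a steel stud stands on its rim: 12 mm in diameter, straight for 12 mm, then tapering to 5 mm at its top 24 mm above the rim.
- push_post (a point): Centre of the top (115 mm above the bench) of the push post opposite the open case. Three equal upright steel push posts, 14 mm in diameter and 65 mm high above the disc, stand on the disc 135 mm from the axis, midway between the cases: this one and one 60 degrees to either side of the open case.
- cover: Loose aluminium cover, about 0.2 kg, lying flat, grip bar up: a plate 70 mm (x) by 110 mm (y), 6 mm thick, with 15 mm through holes at y = +40 and -40 mm. On its middle a black grip bar, 14 mm (x) by 50 mm (y), 34 mm high. Origin: centre of the plate's underside, z up. Fits either way round; fully home, its origin lies at point open_case and its y axis along that point's y.
- carton: Bystander: closed cardboard carton 110 x 150 x 70 mm; origin at the centre of its underside.
- tape_roll: Bystander: clear roll of packing tape lying flat, 110 mm across, 48 mm high; origin at the centre of its underside.
- cleaner: Bystander: white plastic bottle 68 mm across, 170 mm high; origin at the centre of its underside.
- scanner: Bystander: black hand scanner about 190 mm long (y), 60 mm wide, 34 mm high; origin on the bench below the middle of its grip.
Not all that is in view belongs to the job. Several things look just like the cover: the one meant starts nearest to the robot's base.

How it is judged (in metres and radians):
On the way, in this order (a step that is already met when the one before it is completed fails the run):
1. the turntable stands still with the open case facing the pointer (y of open_case in the frame of stand between -0.012 and 0.012 m and x of open_case in the frame of stand below 0 m and velocity of joint turntable between -0.05 and 0.05 rad/s), for 0.2 s.
2. the cover lies fully home on the open case, both studs through it (horizontal distance between cover and open_case below 0.004 m and z of cover in the frame of open_case between -0.003 and 0.0025 m and angle between the y axis of cover and the y axis of open_case, either way round below 0.08 rad), for 0.2 s.
At the end, for the whole second after the job is handed in: The case that was open faces the pointer (its centre within 12 mm to either side of the pointer's line), its cover lies level and fully home on it with both studs through its holes (underside within 2.5 mm of the case's rim, centre within 4 mm), released, and cover and turntable are at rest (all of step 1 and all of step 2 and angle between cover's own z axis and vertical below 0.04 rad and linear speed of cover below 0.02 m/s); the robot touches nothing.
It fails at once if the cover is dropped or forced onto the turntable (more than 40 N) (contact force between cover and stand above 40 N).
It fails at once if the cover falls onto the case instead of being lowered (faster than 0.4 m/s within 30 mm above the case) (linear speed of cover above 0.4 m/s and distance between cover and open_case below 0.03 m).
It fails at once if a bystander is moved by more than 30 mm (distance of any of carton, tape_roll, cleaner, scanner from where it was at the start of the episode above 0.03 m).
It also fails if it takes over 64 s, if anything falls off the work surface, if the arm or the gripper's body presses on something with over 40 N, if the wrist force passes 120 N, or if a joint passes its speed limit or range.

### The arm

A 6-joint arm with a two-finger parallel gripper is mounted at the origin on the work surface. World frame = base frame: x ahead of the robot, y to its left, z up, the work surface at z = 0. Lengths are in mm, angles in rad, forces in N, time in s.
With the tool pointing down it reaches from about 275 to 750 mm from the base axis. Payload 10.2 kg.
Tool frame: the origin (TCP) lies at the very end of the fingers, on their centre line; the grasp point (between the pads) lies 19 mm behind it (ctrl.hold_point_z is the distance from the TCP to the grasp point, in mm); z points along the fingers, y is the direction in which the jaws open and shut (so a half turn about z gives the same grasp; the last joint's range is limited). The gripper opens to 85 mm and grips with 20 to 120 N. Pads are 22 mm wide; open, the fingers measure 114 mm over their backs; the gripper's body (76 mm by 85 mm) begins 54 mm behind the grasp point. The pads swing forward as they close: fully open they stand 13 mm farther back than shut.
Start: joints at [-1.338, 0.313, 1.498, -0, 1.331, -0.223], TCP at [231.084, -471.414, 202.594] pointing down, gripper open.
Joint ranges: [-2.94, 2.94], [-0.97, 2.17], [0.19, 2.56], [-1.23, 4.37], [0.02, 3.11], [-2.88, 2.88]. Speed limits (rad/s): [2.39, 2.39, 3.01, 3.14, 3.14, 3.14].

### API

Orientations are given as a unit quaternion [w, x, y, z].
In Python, from rig import readout, cams, workorder, spotter, ctrl gives the robot as it stands.
- The arm moves only by the tool step_arm, never from a script. Its argument "plan" is text: rows parted by semicolons, each of 5 numbers parted by spaces: the shift along the tool's x, y, z in cm, then the turn about the tool's z in degrees, then the opening in per cent of the stroke, from 0 (shut) to 100 (fully open). In form: x y z twist gripper; .... A call has 1 to 10 rows; each row is the pose to reach, as a shift and turn from the pose commanded when the call began, along the tool's axes at that moment; what a row does not reach only later rows make up. A row lasts 1/10 s, in which the tool goes at most 50 mm and 8.59 degrees, less where a joint would pass 70% of its speed; a pose out of reach is approached as far as the arm can. A call with a gripper value outside its range is refused whole. The fingers move at their own pace and stop on an object; "grip_force" is the grip in N (left out, the last holds). Time passes only in rows, so rows that repeat a pose let the fingers close. It gives the time, the measured TCP pose, the force and the opening at its end, in the units of the state.
- readout.sense(): the state, without advancing time (a new reading comes with each control period).
- cams.capture(name): name is "scene" or "top" or "wrist"; returns (picture, depth): 480x640x3 uint8, red, green, blue; 480x640 float32, mm along the optical axis (not along the pixel's ray), 0 where there is no reading.
- cams.camera_info(name): a dict with "vfov" (degrees; the focal length in pixels is half the picture's height over the tangent of half this angle, whatever the lens; pixels are square), "cx", "cy" (the principal point, pixels), "rvec" (rotation vector, rad) and "tvec" (3), from world to camera coordinates, as OpenCV has them. Camera axes: x right, y down, z forward; pixel columns grow to the right and rows downward; lengths in mm; the calibration is good to about 2 mm. A picture is of the moment at which its call begins: read the wrist's pose just before it. camera_info takes no time and is no camera call; for the wrist camera it gives the pose at the moment of the call.
- workorder.finish_job(): hands the job in, once; it reports no verdict.
Trained networks look in the newest picture that a camera, given by its name, has taken for a name from the list of things; names that differ only in an ending like _2 or _b are one class to them, and where a whole thing is asked for, a point or a joint stands for the part that bears it (a point fixed in the world has none). Each returns a list of dicts, best first, with "conf" (0 to 1); they miss things now and then, are a little off and sometimes report something else, mostly with a low value. They report only what shows in the picture. A call takes as long as a camera call. They do not tell look-alikes from the thing itself.
- spotter.regions_of(camera, target): "pixels" (480x640 bool, what is visible of it) and "extent" ([centre column, centre row, width, height] in pixels, round what is visible of it).
The state is a dict: "time_s": time; "joints": joint angles; "dq": joint speeds; "tau": joint torques, N m; "eef_pos": TCP position; "ee_rot": TCP orientation; "force": force on the tool from outside, world axes, zero at the start; "wrist_torque": the same for the moment, N m; "grip_width": opening from 0.0 (shut) to 1.0 (fully open).
Only numpy, scipy, OpenCV 4.12 (cv2) and the standard library are available. Lean on these libraries where they do the work, as an engineer would, in place of code of your own. Each camera call takes 0.05 s, during which the arm holds its last target. There are 200 camera calls.

## Working session

There is one attempt and no reset: what is moved stays moved. The work goes in short steps, Python scripts to look and compute and a tool call to move; the robot and the scene stay as the last step left them, time stands still between calls to the robot, and variables do not carry over. Pictures are saved under pics/ and viewed, about 8 in all and at most 12, crops included, and the job is handed in when it is done.

Besides the shell and the picture viewer there is one more tool, called in YAML: its name, and indented under it one key for each argument. step_arm: Moves the arm, as the interface text tells. Its arguments: {"type":"object","properties":{"plan":{"type":"string"},"grip_force":{"type":"number"}},"required":["plan"]}

```bash
mkdir -p pics; ls; cat > h.py <<'E'
import numpy as np, cv2
from rig import readout, cams, workorder, spotter, ctrl
from scipy.spatial.transform import Rotation as Ro
def K(n):
    c=cams.camera_info(n); f=240/np.tan(np.radians(c['vfov'])/2)
    R=Ro.from_rotvec(np.ravel(c['rvec'])).as_matrix(); return f,c['cx'],c['cy'],R,np.ravel(c['tvec'])
def world(n,d):
    f,cx,cy,R,t=K(n); v,u=np.mgrid[:480,:640]
    P=np.stack([(u-cx)/f*d,(v-cy)/f*d,d],-1); return (P-t)@R
def proj(n,X):
    f,cx,cy,R,t=K(n); p=np.asarray(X,float)@R.T+t; return np.stack([p[...,0]/p[...,2]*f+cx,p[...,1]/p[...,2]*f+cy],-1)
def save(n,im,name): cv2.imwrite(f'pics/{name}.png',im[...,::-1])
E
python3 - <<'E'
from h import *
a,d=cams.capture('top'); save('top',a,'top1'); np.save('top1d.npy',d)
for n in ['cover','open_case','push_post','turntable','carton','tape_roll','cleaner','scanner']:
    try:
        for r in spotter.regions_of('top',n)[:6]:
            W=world('top',d)[r['pixels']&(d>0)]
            print(n,round(r['conf'],2),np.round(r['extent']),np.round(np.median(W,0)),np.round(W[:,2].max()))
    except Exception as e: print(n,e)
b,d=cams.capture('scene'); save('s',b,'scene1')
print(cams.camera_info('top'),cams.camera_info('wrist'),readout.sense())
E
```

```text
pics
cover 0.9 [488. 274.  35.  44.] [ 618. -505.    6.] 47.0
cover 0.77 [393. 328.  46.  41.] [ 443. -257.    6.] 48.0
open_case 0.69 [288. 280. 111. 114.] [531.  31.  53.] 136.0
push_post 0.85 [292. 283. 113. 114.] [532.  32.  53.] 136.0
turntable 0.71 [290. 283. 112. 108.] [531.  32.  53.] 136.0
turntable 0.6 [395. 331.  41.  46.] [ 442. -257.    6.] 48.0
carton 0.71 [427. 232.  66.  53.] [ 696. -318.   69.] 81.0
tape_roll 0.88 [355. 202.  39.  39.] [ 776. -124.   46.] 59.0
cleaner 0.77 [169. 215.  34.  37.] [659. 359. 113.] 177.0
{'vfov': 48.15997328712094, 'cx': 313.8083115562198, 'cy': 244.10316483450933, 'rvec': array([ 2.21317303, -1.99358601,  0.20709274]), 'tvec': array([ -89.95142624,  628.98202176, 1366.59669214])} {'vfov': 66.54503224077328, 'cx': 324.65921914384245, 'cy': 242.85727245892323, 'rvec': array([-2.43337527,  1.51791557,  0.23877634]), 'tvec': array([-525.14307673,  -40.29704257,  380.0772308 ])} {'time_s': 0.5, 'joints': array([-1.33839095e+00,  3.12940617e-01,  1.49771504e+00,  3.15043226e-05,
        1.33099751e+00, -2.23391776e-01]), 'dq': array([ 0.00016735,  0.00124541, -0.00117077,  0.00132842, -0.00186281,
        0.0006474 ]), 'tau': array([-6.15682602e-04, -4.11922109e+01, -2.59765595e+01, -1.33110721e-04,
        7.27300794e-04,  3.96564445e-06]), 'eef_pos': array([ 231.09504731, -471.40470526,  202.56771231]), 'ee_rot': array([-3.03258213e-05,  9.74144167e-01,  2.25927293e-01,  1.51647942e-05]), 'force': array([-1.24370993, -0.93950646, -0.06130166]), 'wrist_torque': array([-0.00176169, -0.01935724,  0.02340582]), 'grip_width': 1.0002004094923562}
```

```bash
python3 - <<'E'
import cv2
a=cv2.imread('pics/top1.png'); cv2.imwrite('pics/top1c.png',cv2.resize(a[160:400,130:530],(800,480),interpolation=cv2.INTER_CUBIC))
E
```

```text
(no output)
```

View pics/top1c.png

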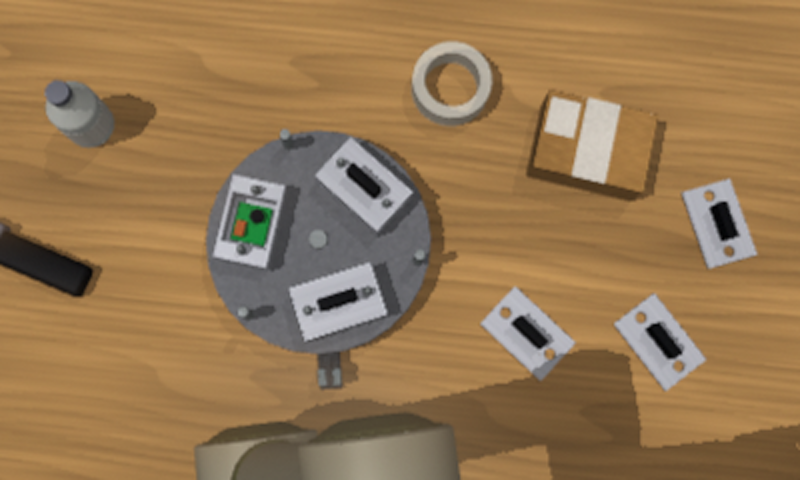

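View pics/scene1.png

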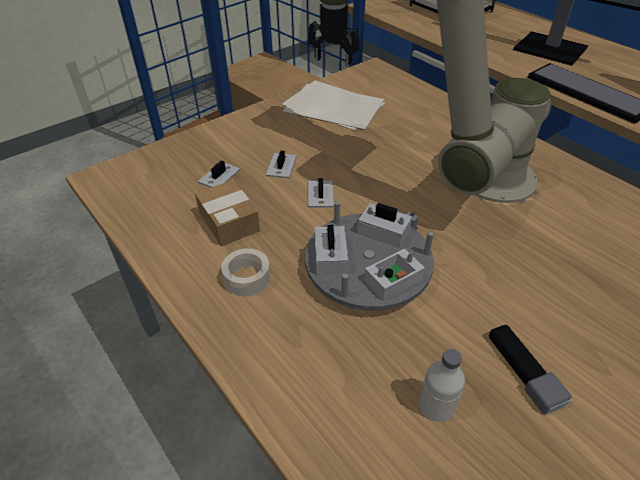

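Candidates for the cover (top-picture pixels): loose plates at (394,326), (460,330) and (490,271), plus two covers already fitted at (312,250) and (298,309). The plate at (394,326) is about 512 mm from the base, so it is the nearest and my choice. The open case is at (255,271) with its green board showing, and the pointer is at (295,345).

```bash
python3 - <<'E'
from h import *
a=cv2.imread('pics/top1.png'); d=np.load('top1d.npy'); W=world('top',d); z=W[...,2]
g=a.astype(int); sat=g.max(-1)-g.min(-1)
xy=W[...,:2]
near=(np.hypot(xy[...,0]-531,xy[...,1]-32)<200)&(d>0)
# disc
m=near&(abs(z-50)<8)
for it in range(2):
    c=max(cv2.findContours(m.astype(np.uint8),0,1)[0],key=cv2.contourArea)[:,0]
    P=W[c[:,1],c[:,0],:2]
    # hull fit
from scipy.optimize import least_squares
r=least_squares(lambda p:np.hypot(*(P-p[:2]).T)-150,[531,32],loss='soft_l1',f_scale=2); print('disc',r.x,np.median(z[m]),'res',np.median(abs(r.fun)))
ax=r.x
# pointer
mp=near&(z>25)&(z<75)&(np.hypot(*(xy-ax).transpose(2,0,1))>158)&(np.hypot(*(xy-ax).transpose(2,0,1))<205)
n,l,s,ce=cv2.connectedComponentsWithStats(mp.astype(np.uint8))
for i in range(1,n):
    if s[i,4]>8: q=W[l==i]; print('ptr?',s[i],np.round(q.mean(0)),np.degrees(np.arctan2(*(q[:,:2].mean(0)-ax)[::-1])))
for name,lo,hi in [('case',80,103),('high',105,150)]:
    mm=near&(z>lo)&(z<hi); n,l,s,ce=cv2.connectedComponentsWithStats(mm.astype(np.uint8))
    for i in range(1,n):
        if s[i,4]>5:
            q=W[l==i]; h=cv2.minAreaRect(q[:,:2].astype(np.float32)); v=np.array(h[0])-ax
            print(name,s[i],np.round(h[0],1),np.round(h[1]),round(h[2],1),'r',np.hypot(*v).round(1),'ang',np.degrees(np.arctan2(v[1],v[0])).round(1),'z',np.median(q[:,2]).round(1))
# covers on bench
mm=(z>-8)&(z<15)&(sat<35)&(g.max(-1)>140)&(d>0)&(xy[...,1]<-180)
n,l,s,ce=cv2.connectedComponentsWithStats(mm.astype(np.uint8))
for i in range(1,n):
    if s[i,4]>200: q=W[l==i]; h=cv2.minAreaRect(q[:,:2].astype(np.float32)); print('cov',s[i],h,np.hypot(*h[0]),np.median(q[:,2]))
mm=(z>22)&(z<60)&(d>0)&(xy[...,1]<-180); n,l,s,ce=cv2.connectedComponentsWithStats(mm.astype(np.uint8))
for i in range(1,n):
    if s[i,4]>5: q=W[l==i]; h=cv2.minAreaRect(q[:,:2].astype(np.float32)); print('bar',s[i],h,np.median(q[:,2]))
print(K('wrist')[3],-K('wrist')[3].T@K('wrist')[4])
E
```

```text
disc [530.1699448   34.71852293] 50.181143706236824 res 5.097691233900889
ptr? [288 342  13  12 110] [359.  -1.  52.] -168.1860125736528
case [270 229   6   4  11] [654.4  86.5] [ 6. 13.] 23.5 r 134.6 ang 22.6 z 90.6
case [287 229  49  48 988] [607.5 -19.6] [111.  71.] 54.0 r 94.5 ang -35.1 z 95.6
case [236 248  36  46 569] [545.1 122.8] [ 71. 111.] 83.9 r 89.3 ang 80.4 z 89.9
case [259 266   2   5   7] [553.4 110.1] [11.  3.] 8.2 r 78.9 ang 72.9 z 82.1
case [ 274  292   49   39 1042] [452.6  -3.2] [ 70. 110.] 23.9 r 86.3 ang -153.9 z 95.9
case [251 317   4   3   6] [421.1 109.3] [2. 9.] 36.3 r 132.1 ang 145.6 z 93.0
high [270 225   5   6  24] [658.2  87.3] [13. 11.] 7.9 r 138.4 ang 22.3 z 115.6
high [298 239   4   4  12] [631.2  12.3] [10.  7.] 59.0 r 103.5 ang -12.5 z 109.7
high [303 242  17  17 134] [607.1 -19.8] [50. 14.] 54.3 r 94.4 ang -35.3 z 129.3
high [255 253   5   4  12] [583.6 117.7] [8. 8.] 33.0 r 98.7 ang 57.3 z 108.9
high [321 260   4   4  11] [582.7 -52.7] [6. 8.] 20.7 r 102.0 ang -59.0 z 109.8
high [248 283   5   4  13] [503.9 126.2] [9. 7.] 52.0 r 95.2 ang 106.0 z 1
[... 1128 characters left out ...]
734375, 55.159996032714844), 61.14042282104492) 41.82119070517916
bar [486 261  13  19 133] ((620.580322265625, -509.2590637207031), (49.0155143737793, 20.10839080810547), 20.582944869995117) 37.92343161185241
bar [386 318  18  17 119] ((444.7831115722656, -258.531494140625), (49.321537017822266, 15.140287399291992), 52.49026870727539) 38.67641467261383
bar [454 322  17  18 134] ((451.37103271484375, -435.8795471191406), (49.98558044433594, 15.812427520751953), 42.51664352416992) 38.21666568294525
[[ 4.39708079e-01 -8.98140654e-01 -4.13880572e-04]
 [-8.54892079e-01 -4.18675803e-01  3.06382285e-01]
 [-2.75347667e-01 -1.34364943e-01 -9.51908464e-01]] [ 301.11340988 -437.45468759  373.92768651]
```

```bash
cat >> h.py <<'E'
def yaw(q): # angle of tool y in world, deg
    y=Ro.from_quat(np.roll(q,-1)).apply([0,1,0]); return np.degrees(np.arctan2(y[1],y[0]))
def shift(targets, s=None):
    """targets: list of (x,y,z,tool-y angle deg) world mm -> rows cm, deg"""
    s=s or readout.sense(); R=Ro.from_quat(np.roll(s['ee_rot'],-1)); y0=yaw(s['ee_rot'])
    for x,y,z,a in targets:
        v=R.inv().apply(np.array([x,y,z])-s['eef_pos'])/10; print(np.round(v,2), round(-(a-y0),1))
AX=np.array([535,33.2])
E
python3 - <<'E'
from h import *
s=readout.sense(); print(yaw(s['ee_rot']),s['eef_pos'])
shift([(520.4,-101,180,-6.2),(520.4,-101,82,-6.2)])
E
```

```text
-63.88517532277272 [ 231.09504731 -471.40470526  202.56771231]
[ 42.28 -20.52   2.26] -57.7
[ 42.28 -20.52  12.06] -57.7
```

step_arm:
  plan: "4.2 -2.1 0.2 -6 100;8.5 -4.1 0.4 -12 100;12.7 -6.2 0.7 -18 100;16.9 -8.2 0.9 -24 100;21.1 -10.3 1.1 -30 100;25.4 -12.3 1.3 -36 100;29.6 -14.4 1.6 -42 100;33.8 -16.4 1.8 -48 100;38 -18.5 2 -54 100;42.3 -20.5 2.3 -57.7 100"

```text
time_s: 1.5
eef_pos: [521.6, -99.4, 179.8]
ee_rot: [0.0, 0.743, 0.669, 0.0]
force: [0.4, -1.2, -0.9]
grip_width: 1.002
```

```bash
python3 - <<'E'
from h import *
s=readout.sense(); a,d=cams.capture('wrist'); save('w',a,'w1'); s=readout.sense()
print(yaw(s['ee_rot']),s['eef_pos'],s['time_s'],s['force'])
W=world('wrist',d); z=W[...,2]; m=(z>108)&(z<122)&(d>0)
n,l,st,ce=cv2.connectedComponentsWithStats(m.astype(np.uint8))
for i in range(1,n):
    if st[i,4]>30: q=W[l==i]; print(st[i],np.round(q.mean(0),1),np.round(np.ptp(q,axis=0),0))
shift([(520.4,-101,82,-6.2)])
E
```

```text
-5.591533864742366 [524.30534533 -94.34033315 179.06954282] 1.55 [-0.71849671  6.06826981 -1.72667096]
[156  42  15  16 168] [441.4  35.  111.6] [7. 8. 7.]
[485  43  16  17 182] [633.8  15.5 111.7] [8. 9. 8.]
[181  66  53  87 499] [463.4  -0.  115.1] [20. 50. 14.]
[422  67  54  86 534] [605.3 -14.3 115.3] [29. 46. 14.]
[233 162  13  13 118] [473.9 -37.1 111.6] [8. 8. 7.]
[410 162  13  13 125] [587.5 -48.5 111.5] [8. 8. 6.]
[317 239  21  21 334] [525.2 -97.  113.5] [14. 14.  8.]
[-0.72 -0.34  9.7 ] 0.6
```

View pics/w1.png

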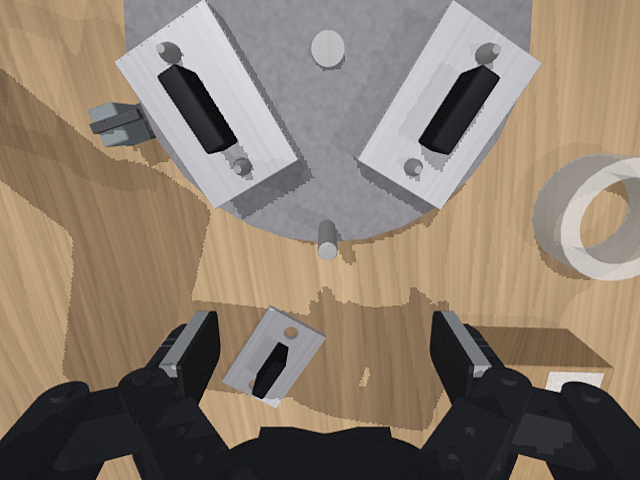

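The wrist view shows the push post at (327,245), midway between the jaws, with the two covered cases on either side of it. The arm was still settling when the picture was taken. Next I go down and close lightly on the post.

step_arm:
  plan: "0 0 0 0 70;0 0 3 0 50;0 0 6 0 50;0 0 9.7 0 50;0 0 9.7 0 30;0 0 9.7 0 10;0 0 9.7 0 5;0 0 9.7 0 5;0 0 9.7 0 5;0 0 9.7 0 5"
  grip_force: 20

```text
time_s: 2.55
eef_pos: [521.1, -102.0, 83.8]
ee_rot: [0.001, 0.744, 0.668, -0.0]
force: [-2.7, -5.1, 0.4]
grip_width: 0.132
```

```bash
python3 - <<'E'
from h import *
s=readout.sense(); print(yaw(s['ee_rot']),s['eef_pos'],s['time_s'],s['force'],s['grip_width'])
x0=-96.2
T=[(*(AX+135*np.array([np.cos(np.radians(x0+t)),np.sin(np.radians(x0+t))])),s['eef_pos'][2],-6.2+t) for t in np.linspace(0,107.2,21)[1:]]
shift(T)
E
```

```text
-6.182524067016756 [ 521.09367165 -101.97002197   83.77374479] 2.55 [-2.72472005 -5.05411592  0.43452503] 0.1319027735170154
[0.15 1.18 0.  ] -5.3
[0.32 2.43 0.  ] -10.7
[0.62 3.66 0.01] -16.1
[1.02 4.86 0.01] -21.4
[1.54 6.01 0.01] -26.8
[2.16 7.11 0.01] -32.1
[2.88 8.15 0.01] -37.5
[3.69 9.11 0.01] -42.9
[4.59 9.99 0.01] -48.2
[5.570e+00 1.079e+01 1.000e-02] -53.6
[6.620e+00 1.149e+01 1.000e-02] -58.9
[7.730e+00 1.209e+01 1.000e-02] -64.3
[8.900e+00 1.259e+01 1.000e-02] -69.7
[1.010e+01 1.297e+01 1.000e-02] -75.0
[11.33 13.24  0.  ] -80.4
[12.59 13.39  0.  ] -85.7
[13.85 13.42  0.  ] -91.1
[15.11 13.34 -0.  ] -96.5
[16.35 13.14 -0.  ] -101.8
[ 1.758e+01  1.282e+01 -1.000e-02] -107.2
```

step_arm:
  plan: "0.06 1.26 0 -5.4 5;0.24 2.51 0 -10.7 5;0.53 3.74 0 -16.1 5;0.93 4.93 0 -21.4 5;1.45 6.09 0 -26.8 5;2.07 7.19 0 -32.2 5;2.79 8.22 0 -37.5 5;3.61 9.19 0 -42.9 5;4.5 10.06 0 -48.2 5;5.49 10.87 0 -53.6 5"

```text
time_s: 3.55
eef_pos: [636.2, -59.6, 83.9]
ee_rot: [0.002, 0.362, 0.932, -0.001]
force: [3.2, -7.1, -1.2]
grip_width: 0.132
```

step_arm:
  plan: "0.06 1.26 0 -5.4 5;0.24 2.51 0 -10.7 5;0.53 3.74 0 -16.1 5;0.93 4.93 0 -21.4 5;1.45 6.09 0 -26.8 5;2.07 7.19 0 -32.2 5;2.79 8.22 0 -37.5 5;3.61 9.19 0 -42.9 5;4.5 10.06 0 -48.2 5;5.49 10.87 0 -53.6 5"

```text
time_s: 4.55
eef_pos: [668.7, 59.1, 83.8]
ee_rot: [0.001, -0.098, 0.995, -0.0]
force: [1.2, -3.8, 0.7]
grip_width: 0.131
```

step_arm:
  plan: "0 0 0 0 5;0 0 0 0 5;0 0 0 0 5"

```text
time_s: 4.85
eef_pos: [668.7, 58.7, 83.7]
ee_rot: [0.001, -0.095, 0.995, 0.0]
force: [3.7, 2.4, 5.0]
grip_width: 0.131
```

```bash
cat > tt.py <<'E'
from h import *
a,d=cams.capture('top'); save('t',a,'top2'); W=world('top',d); z=W[...,2]; xy=W[...,:2]
near=(np.hypot(xy[...,0]-535,xy[...,1]-33)<150)&(d>0)
mm=near&(z>80)&(z<103); n,l,s,ce=cv2.connectedComponentsWithStats(mm.astype(np.uint8))
for i in range(1,n):
    if s[i,4]>150:
        q=W[l==i]; h=cv2.minAreaRect(q[:,:2].astype(np.float32)); v=np.array(h[0])-AX
        print(s[i],np.round(h[0],1),np.round(h[1]),round(h[2],1),'r',np.hypot(*v).round(1),'ang',np.degrees(np.arctan2(v[1],v[0])).round(1),'z',np.median(q[:,2]).round(1))
s=readout.sense(); print(yaw(s['ee_rot']),s['eef_pos'],s['time_s'],s['force'],s['grip_width'])
E
python3 tt.py
```

```text
[294 233  46  50 987] [595.3 -33.6] [111.  71.] 41.9 r 90.0 ang -47.9 z 95.9
[271 297  43  32 501] [447.   14.4] [ 70. 109.] 11.8 r 90.0 ang -168.0 z 90.3
100.90452916023824 [668.7461244   58.56469635  83.70778434] 4.9 [4.22868328 2.87190542 5.15154724] 0.13246511222829818
```

Both visible cases now put the open case at -168.0°, against -169.0° for the pointer, about 1.6 mm off its line. I'll release and move over the cover.

step_arm:
  plan: "0 0 0 0 50;0 0 0 0 50;0 0 0 0 50;0 0 -4 0 50;0 0 -8 0 60;0 0 -10 0 60"

```text
time_s: 5.5
eef_pos: [668.4, 58.7, 186.2]
ee_rot: [0.002, -0.096, 0.995, -0.0]
force: [1.0, -1.0, 0.9]
grip_width: 0.601
```

```bash
python3 tt.py; python3 - <<'E'
from h import *
shift([(444.8,-259.5,180,-37.3)])
E
```

```text
[293 233  47  50 990] [594.6 -33.7] [110.  71.] 41.9 r 89.6 ang -48.3 z 96.0
[270 297  44  32 544] [447.   15.1] [ 70. 110.] 11.9 r 89.9 ang -168.4 z 89.8
100.99346782727707 [669.15515029  58.58354154 188.58005473] 5.55 [0.19328629 1.40465375 2.65836222] 0.6045578839335356
[ 28.1  -26.94   0.72] 138.3
```

step_arm:
  plan: "2.8 -2.7 0 8.5 60;5.6 -5.4 0 17 60;8.4 -8.1 0 25.5 60;11.2 -10.8 0 34 60;14 -13.5 0 42.5 60;16.9 -16.2 0 51 60;19.7 -18.9 0 59.5 60;22.5 -21.6 0 68 60;25.3 -24.3 0 76.5 60;28.1 -26.9 0 85 60"

```text
time_s: 6.55
eef_pos: [441.9, -259.8, 182.0]
ee_rot: [-0.001, 0.604, 0.797, -0.0]
force: [1.3, 0.2, 0.6]
grip_width: 0.6
```

step_arm:
  plan: "0 0 0 8.5 60;0 0 0 17 60;0 0 0 25.5 60;0 0 0 34 60;0 0 0 42.5 60;0 0 0 51 60;0 0 0 53.3 60;0 0 0 53.3 60;0 0 0 53.3 60"

```text
time_s: 7.45
eef_pos: [443.1, -258.7, 182.2]
ee_rot: [-0.0, 0.896, 0.445, -0.0]
force: [0.1, 0.3, 0.7]
grip_width: 0.598
```

```bash
cat > cv.py <<'E'
from h import *
import sys
a,d=cams.capture('wrist'); save('w',a,sys.argv[1])
s=readout.sense(); print(yaw(s['ee_rot']),s['eef_pos'],s['time_s'],s['force'])
W=world('wrist',d); z=W[...,2]; xy=W[...,:2]; near=(np.hypot(xy[...,0]-445,xy[...,1]+259)<90)&(d>0)
for nm,lo,hi in [('bar',33,48),('plate',3,10)]:
    mm=near&(z>lo)&(z<hi)
    if nm=='plate': mm&=(a.max(-1).astype(int)-a.min(-1)<30)&(a.max(-1)>60)
    n,l,st,ce=cv2.connectedComponentsWithStats(mm.astype(np.uint8)); i=1+st[1:,4].argmax()
    q=W[l==i]; h=cv2.minAreaRect(q[:,:2].astype(np.float32)); print(nm,st[i],h,np.median(q[:,2]))
E
python3 cv.py w2
```

```text
-37.223904173696724 [ 443.14846241 -258.75872712  182.30829599] 7.5 [ 0.80256255 -0.02896726  0.47554828]
bar [322 189  17  56 880] ((446.6881408691406, -261.330322265625), (50.030181884765625, 13.882594108581543), 52.64695358276367) 39.79703486678599
plate [ 293  151   75  112 6775] ((446.3358154296875, -261.39703369140625), (110.46879577636719, 70.13951873779297), 52.0944938659668) 5.964276049580822
```

View pics/w2.png

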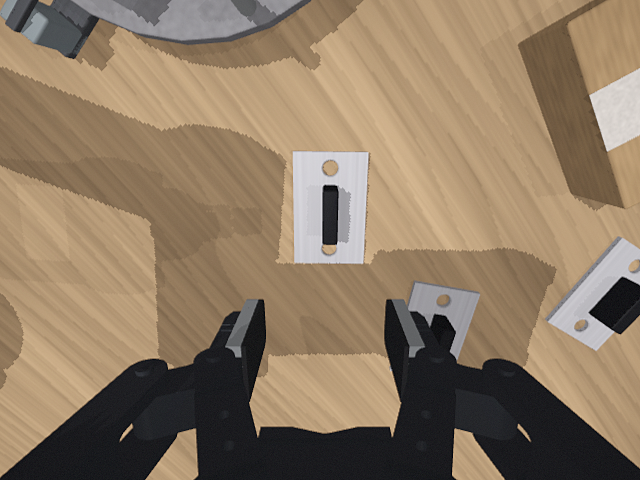

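The wrist view shows the chosen cover at (330,208), its bar upright in the picture and so square to the jaws. The other loose plates are at (445,320) and (610,295), clearly farther from the base. The wrist and top measurements agree to about 2 mm, so I'll grasp.

```bash
python3 - <<'E'
from h import *
shift([(446.5,-261.4,12,-37.6)])
E
```

```text
[-1.000e-02  4.400e-01  1.703e+01] 0.4
```

step_arm:
  plan: "0 0.44 3.5 0.4 60;0 0.44 7.5 0.4 60;0 0.44 11.5 0.4 60;0 0.44 14.5 0.4 60;0 0.44 16.2 0.4 60;0 0.44 16.9 0.4 50;0 0.44 16.9 0.4 50"
  grip_force: 20

```text
time_s: 8.2
eef_pos: [446.6, -261.3, 13.2]
ee_rot: [-0.001, 0.897, 0.441, -0.0]
force: [0.0, 0.9, 0.6]
grip_width: 0.5
```

step_arm:
  plan: "0 0 0 0 35;0 0 0 0 20;0 0 0 0 10;0 0 0 0 5;0 0 0 0 5;0 0 0 0 5;0 0 0 0 5"
  grip_force: 40

```text
time_s: 8.9
eef_pos: [446.9, -261.5, 13.6]
ee_rot: [0.0, 0.898, 0.441, 0.0]
force: [0.0, 0.7, 0.6]
grip_width: 0.052
```

```bash
python3 - <<'E'
from h import *
s=readout.sense(); print(yaw(s['ee_rot']),s['eef_pos'],s['time_s'],s['force'],s['grip_width'])
shift([(446,16,150,12)]) 
E
```

```text
-37.68457602562158 [ 446.86448012 -261.50482164   13.63522005] 8.9 [0.02227794 0.67022086 0.59443907] 0.052477941076018504
[ 21.91 -17.03 -13.64] -49.7
```

The opening went to 5.2%, where 14 mm should stop it near 13%, so the grasp is suspect. I'll look.

```bash
python3 cv.py w3
```

```text
-37.683703595670984 [ 446.83855774 -261.4949708    13.61693482] 8.95 [-0.44866269 -0.44936297 -0.24417498]
bar [ 304  252   42  106 2042] ((445.8841247558594, -260.5770263671875), (50.28441619873047, 17.03829002380371), 45.998130798339844) 39.7658385499571
plate [  253   175   144   183 16823] ((448.1867370605469, -258.776123046875), (103.60582733154297, 70.4248275756836), 52.06754684448242) 5.91079823081597
```

View pics/w3.png

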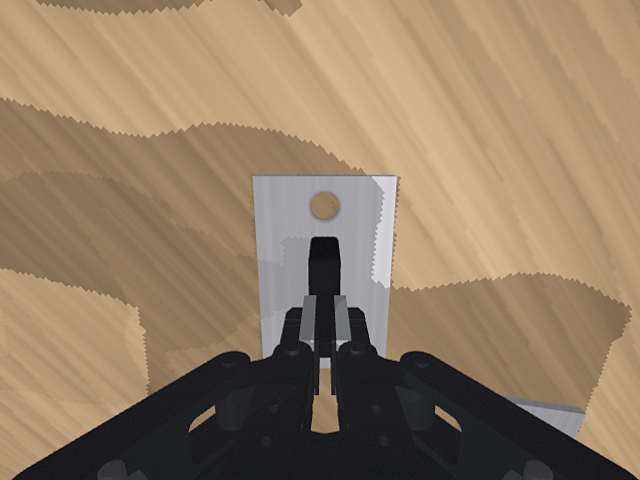

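The picture shows the pads at (308,320) and (343,320) around the bar. I'll command fully shut to see whether they are really holding it.

step_arm:
  plan: "0 0 0 0 0;0 0 0 0 0;0 0 0 0 0;0 0 0 0 0"
  grip_force: 50

```text
time_s: 9.35
eef_pos: [446.9, -261.5, 13.6]
ee_rot: [-0.0, 0.898, 0.441, -0.0]
force: [0.1, 0.3, 0.4]
grip_width: 0.002
```

step_arm:
  plan: "0 0 -0.5 0 0;0 0 -1 0 0;0 0 -2 0 0;0 0 -3 0 0;0 0 -3 0 0;0 0 -3 0 0"

```text
time_s: 9.95
eef_pos: [446.9, -261.6, 43.9]
ee_rot: [0.0, 0.898, 0.441, 0.0]
force: [-0.3, 0.5, -0.4]
grip_width: 0.001
```

```bash
python3 cv.py w4;  python3 -c "
from h import *
s=readout.sense();print(s['force'],s['grip_width'])"
```

```text
-37.683939291024004 [ 446.76430245 -261.40110577   43.55906493] 10.0 [-0.0355099   0.13257185  0.11610332]
bar [ 310  233   28   62 1625] ((451.48486328125, -254.36373901367188), (32.80731201171875, 13.83586597442627), 52.6219482421875) 39.340327438284035
plate [  262   168   124   171 14586] ((445.82232666015625, -261.48480224609375), (110.84223937988281, 70.28684997558594), 52.15421676635742) 5.537113905531447
[-0.0355099   0.13257185  0.11610332] -0.0017052961839953706
```

View pics/w4.png

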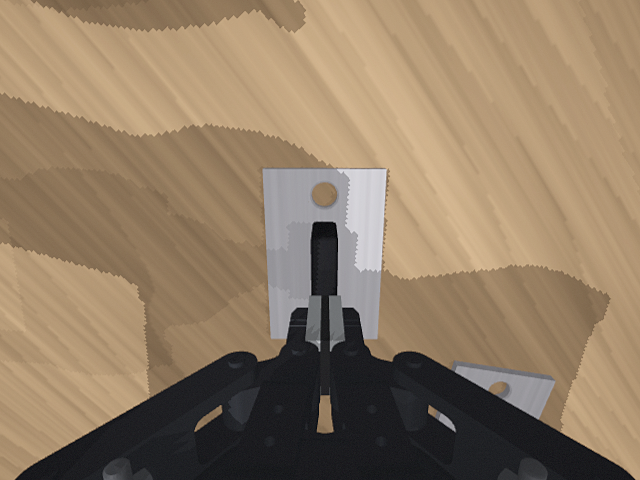

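The fingers shut fully and the cover stayed put, so nothing was grasped. I'll check where the fingers really are using the depth image.

```bash
python3 - <<'E'
from h import *
a,d=cams.capture('wrist'); W=world('wrist',d); s=readout.sense(); print(s['eef_pos'],ctrl.hold_point_z)
R=Ro.from_quat(np.roll(s['ee_rot'],-1))
L=R.inv().apply((W-s['eef_pos']).reshape(-1,3)).reshape(W.shape)
for c in (315,325,336):
    for r in range(210,420,12): print(c,r,np.round(W[r,c]),'tool',np.round(L[r,c]),a[r,c])
print('TCP px',proj('wrist',s['eef_pos']))
E
```

```text
[ 446.68885589 -261.33917651   43.36052501] 18.700000000000003
315 210 [ 461. -234.    6.] tool [31. -6. 37.] [159 157 162]
315 222 [ 457. -238.   10.] tool [24. -6. 34.] [61 60 63]
315 234 [ 458. -239.   35.] tool [25. -5.  8.] [15 16 19]
315 246 [ 455. -243.   40.] tool [20. -5.  4.] [29 25 30]
315 258 [ 451. -248.   40.] tool [13. -5.  3.] [27 28 31]
315 270 [ 447. -253.   40.] tool [ 7. -5.  3.] [26 25 25]
315 282 [ 443. -258.   40.] tool [ 0. -5.  3.] [23 26 29]
315 294 [ 439. -263.   41.] tool [-6. -5.  3.] [16 17 18]
315 306 [ 450. -251.   85.] tool [ 10.  -4. -42.] [113 116 118]
315 318 [ 450. -251.   95.] tool [ 10.  -4. -52.] [112 115 117]
315 330 [ 450. -252.  103.] tool [ 10.  -4. -59.] [112 115 118]
315 342 [ 450. -252.  110.] tool [ 10.  -3. -67.] [136 138 142]
315 354 [ 451. -251.  118.] tool [ 11.  -3. -75.] [30 31 34]
315 366 [ 451. -251.  125.] tool [ 11.  -3. -81.] [24 28 30]
315 378 [ 450. -253.  127.] tool [  9.  -3. -83.] [24 25 28]
315 390 [ 443. -260.  120.] tool [ -1.  -3. -76.] [34 34 38]
315 402 [ 440. -264.  120.] tool [ -6.  -3. -76.] [31 32 36]
315 414 [
[... 1552 characters left out ...]
47. -271.   39.] tool [-7.  6.  4.] [5 3 5]
336 306 [ 456. -256.   86.] tool [ 10.   4. -42.] [113 115 118]
336 318 [ 456. -256.   95.] tool [ 10.   4. -52.] [114 116 118]
336 330 [ 456. -256.  103.] tool [ 10.   4. -60.] [111 114 116]
336 342 [ 456. -256.  110.] tool [ 10.   4. -67.] [145 147 151]
336 354 [ 456. -254.  119.] tool [ 12.   3. -76.] [26 27 31]
336 366 [ 457. -254.  126.] tool [ 12.   3. -82.] [28 30 33]
336 378 [ 456. -254.  130.] tool [ 12.   3. -87.] [25 25 30]
336 390 [ 454. -257.  130.] tool [  8.   3. -87.] [25 25 31]
336 402 [ 446. -267.  121.] tool [ -5.   3. -77.] [34 34 37]
336 414 [ 445. -270.  122.] tool [ -8.   3. -79.] [26 28 30]
TCP px [324.92537177 284.98877806]
```

```bash
python3 - <<'E'
from h import *
print([x for x in dir(ctrl) if x[0]!='_'])
a,d=cams.capture('wrist'); W=world('wrist',d); s=readout.sense()
R=Ro.from_quat(np.roll(s['ee_rot'],-1))
f=lambda W:R.inv().apply((W-s['eef_pos']).reshape(-1,3)).reshape(W.shape)
L=f(W)
for r in range(290,306,1): print(r,np.round(L[r,316],1),np.round(L[r,334],1))
b,d=cams.capture('scene'); W=world('scene',d); L=f(W); save('s',b,'scene2')
m=(abs(L[...,0])<20)&(abs(L[...,1])<20)&(d>0)&(L[...,2]<20)
print(m.sum()); q=L[m]; h,e=np.histogram(q[:,2],np.arange(-120,25,5)); print(list(zip(e,h)))
E
```

```text
['PlanningError', 'hold_point_z']
290 [-4.7 -4.7  3.9] [-4.3  4.8  3.1]
291 [-5.4 -4.7  4.3] [-4.8  4.8  3. ]
292 [-5.2 -4.7  2.6] [-5.9  4.8  4.2]
293 [-6.5 -4.7  4.2] [-6.2  4.8  3.6]
294 [-6.9 -4.7  3.8] [-6.3  4.8  2.6]
295 [ 10.1  -3.8 -32.4] [ 10.2   3.8 -32.4]
296 [ 10.4  -3.7 -33.8] [ 10.4   3.7 -33.8]
297 [ 10.4  -3.7 -34.7] [ 10.    3.7 -34. ]
298 [ 10.   -3.7 -34.9] [  9.9   3.7 -34.7]
299 [ 10.1  -3.7 -36. ] [ 10.5   3.7 -36.8]
300 [  9.9  -3.7 -36.5] [ 10.3   3.7 -37.3]
301 [  9.9  -3.6 -37.5] [ 10.1   3.6 -37.8]
302 [ 10.2  -3.6 -38.9] [ 10.4   3.6 -39.3]
303 [ 10.3  -3.6 -39.9] [ 10.    3.6 -39.3]
304 [ 10.2  -3.6 -40.7] [ 10.1   3.6 -40.4]
305 [ 10.6  -3.5 -42.2] [ 10.1   3.6 -41.2]
529
[(np.int64(-120), np.int64(18)), (np.int64(-115), np.int64(19)), (np.int64(-110), np.int64(18)), (np.int64(-105), np.int64(15)), (np.int64(-100), np.int64(13)), (np.int64(-95), np.int64(9)), (np.int64(-90), np.int64(10)), (np.int64(-85), np.int64(28)), (np.int64(-80), np.int64(24)), (np.int64(-75), np.int64(25)), (np.int64(-70), np.int64(13)), (np.int64(-65), np.int64(19)), (np.int64(-60), np.int64(14)), (np.int64(-55), np.int64(16)), (np.int64(-50), np.int64(12)), (np.int64(-45), np.int64(16)), (np.int64(-40), np.int64(14)), (np.int64(-35), np.int64(12)), (np.int64(-30), np.int64(0)), (np.int64(-25), np.int64(0)), (np.int64(-20), np.int64(0)), (np.int64(-15), np.int64(0)), (np.int64(-10), np.int64(0)), (np.int64(-5), np.int64(0)), (np.int64(0), np.int64(30)), (np.int64(5), np.int64(17)), (np.int64(10), np.int64(0)), (np.int64(15), np.int64(0))]
```

The wrist and scene cameras agree that the finger ends sit about 32 mm above the reported TCP. At eef z=13.6 they therefore closed above the bar. I'll correct for this: true tip z = eef z + 32, so the grasp needs eef z of about -19. I'll go down in stages and watch the force.

step_arm:
  plan: "0 0 0 0 60;0 0 0 0 60;0 0 0 0 60;0 0 0 0 60;0 0 1.5 0 60;0 0 3 0 60;0 0 4 0 60;0 0 5 0 60;0 0 5 0 60"
  grip_force: 40

```text
time_s: 11.05
eef_pos: [446.4, -261.0, -7.5]
ee_rot: [-0.001, 0.898, 0.441, -0.0]
force: [0.7, 0.2, -0.5]
grip_width: 0.598
```

step_arm:
  plan: "0 0 0.4 0 60;0 0 0.8 0 60;0 0 1.2 0 60;0 0 1.2 0 60"

```text
time_s: 11.45
eef_pos: [446.7, -261.3, -18.8]
ee_rot: [-0.0, 0.898, 0.441, -0.0]
force: [0.3, 0.6, -0.0]
grip_width: 0.604
```

step_arm:
  plan: "0 0 0 0 40;0 0 0 0 20;0 0 0 0 0;0 0 0 0 0;0 0 0 0 0;0 0 0 0 0;0 0 0 0 0"

```text
time_s: 12.15
eef_pos: [447.0, -261.6, -18.1]
ee_rot: [0.0, 0.898, 0.441, 0.0]
force: [-0.8, -0.3, 6.0]
grip_width: 0.156
```

Now the grip stops at 15.6% with the bar between the pads. Lifting.

step_arm:
  plan: "0 0 -0.5 0 0;0 0 -2 0 0;0 0 -5 0 0;0 0 -9 0 0;0 0 -13 0 0;0 0 -16 0 0;0 0 -17.8 0 0;0 0 -17.8 0 0"
  grip_force: 60

```text
time_s: 12.95
eef_pos: [447.5, -262.0, 161.6]
ee_rot: [0.002, 0.898, 0.441, 0.001]
force: [0.6, -1.1, -3.3]
grip_width: 0.153
```

```bash
python3 - <<'E'
from h import *
s=readout.sense(); print(s['eef_pos'],s['force'],s['grip_width'])
shift([(468,-83,160,12)])
E
```

```text
[ 447.46478989 -262.00802671  161.58537505] [ 0.56826934 -1.09591837 -3.33767745] 0.15333148688281628
[15.42 -9.32  0.12] -49.7
```

step_arm:
  plan: "1.5 -0.9 0 -5 0;3.5 -2.1 0 -11 0;5.5 -3.4 0 -18 0;7.7 -4.7 0 -25 0;9.9 -6 0 -32 0;12 -7.2 0 -39 0;13.8 -8.3 0 -45 0;15.4 -9.3 0 -49.7 0;15.4 -9.3 0 -49.7 0;15.4 -9.3 0 -49.7 0"

```text
time_s: 13.95
eef_pos: [466.9, -82.8, 158.6]
ee_rot: [-0.001, 0.63, 0.777, -0.0]
force: [-0.1, -0.2, -3.0]
grip_width: 0.153
```

step_arm:
  plan: "0 0 0 0 0;0 0 0 0 0;0 0 0 0 0"

```text
time_s: 14.25
eef_pos: [467.3, -83.3, 159.5]
ee_rot: [-0.0, 0.63, 0.777, -0.0]
force: [-0.3, -0.3, -1.9]
grip_width: 0.155
```

```bash
cat > pl.py <<'E'
from h import *
import sys
a,d=cams.capture('wrist'); save('w',a,sys.argv[1]); s=readout.sense(); e=s['eef_pos']
print(yaw(s['ee_rot']),e,s['time_s'],s['force'],s['grip_width'])
W=world('wrist',d); z=W[...,2]; xy=W[...,:2]
R=Ro.from_quat(np.roll(s['ee_rot'],-1)); L=R.inv().apply((W-e).reshape(-1,3)).reshape(W.shape)
case=(z>84)&(z<96)&(np.hypot(xy[...,0]-447,xy[...,1]-15)<85)&(d>0)
held=(d>0)&(np.hypot(L[...,0],L[...,1])<80)&(L[...,2]<-10)&(L[...,2]>-40)&(a.max(-1)>60)
for nm,m in (('case',case),('held',held)):
    n,l,st,ce=cv2.connectedComponentsWithStats(m.astype(np.uint8)); i=1+st[1:,4].argmax()
    q=W[l==i]; h=cv2.minAreaRect(q[:,:2].astype(np.float32)); t=R.inv().apply(np.r_[h[0],q[:,2].mean()]-e)
    print(nm,st[i],np.round(h[0],1),np.round(h[1],1),round(h[2],1),'z',np.median(q[:,2]).round(1),'tool',t.round(1))
    # plane tilt for the plate
    A=np.c_[q[:,:2]-q[:,:2].mean(0),np.ones(len(q))]; k=np.linalg.lstsq(A,q[:,2],rcond=None)[0]; print('  slope',k[:2].round(3), 'tool extents',np.percentile(R.inv().apply(q-e),[1,99],axis=0).round(1).tolist())
m=(z>100)&(z<118)&(np.hypot(xy[...,0]-447,xy[...,1]-15)<75)&(d>0)
n,l,st,ce=cv2.connectedComponentsWithStats(m.astype(np.uint8))
for i in range(1,n):
    if st[i,4]>20: print('stud',st[i],W[l==i].mean(0).round(1))
E
python3 pl.py w5
```

```text
11.953870548996074 [467.35000182 -83.18935781 159.50307397] 14.3 [-1.17295166  0.13144684 -2.00787621] 0.15331057569793155
case [ 268    0  123  183 9241] [449.3   9.6] [ 70.2 104.3] 11.8 z 90.0 tool [94.5  1.6 69.6]
  slope [ 0.001 -0.001] tool extents [[42.7, -33.1, 67.7], [145.8, 36.3, 74.3]]
held [  238   184   174   174 19546] [463.5 -69.1] [70.4 81.1] 11.9 z 183.5 tool [ 14.6  -0.9 -24.1]
  slope [ 0.003 -0.011] tool extents [[-19.2, -35.3, -34.2], [54.9, 33.7, -20.0]]
stud [318   0  22  25 430] [440.8  49.6 108.5]
stud [319 151  19  20 299] [456.7 -26.2 108.5]
```

View pics/w5.png

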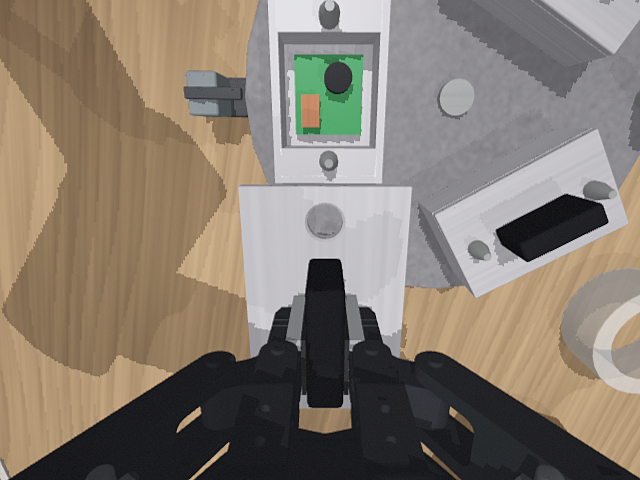

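The wrist view shows the cover held level, its far hole at (325,221). The open case lies straight ahead, with studs at (329,10) and (328,160). The far end of the case is cut off at row 0, so I'll raise and back off a little for the precise fit.

step_arm:
  plan: "-0.5 0 -1 0 0;-1.3 0 -3 0 0;-2 0 -5 0 0;-2 0 -6 0 0;-2 0 -6 0 0;-2 0 -6 0 0;-2 0 -6 0 0"

```text
time_s: 15.0
eef_pos: [471.2, -101.9, 218.7]
ee_rot: [-0.001, 0.629, 0.777, -0.0]
force: [0.8, 0.3, -2.6]
grip_width: 0.151
```

```bash
sed -i 's/(L\[...,2\]<-10)&(L\[...,2\]>-40)/(L[...,2]<-20)\&(L[...,2]>-29)/; s/^m=(z>100)/m=(z>111)/' pl.py; cat >> pl.py <<'E'
# held hole: ellipse of the non-plate blob inside plate, ray to plate plane
pz=np.median(q[:,2]); pm=(l==i) if False else None
n,l2,st,ce=cv2.connectedComponentsWithStats(held.astype(np.uint8)); i=1+st[1:,4].argmax(); M=(l2==i).astype(np.uint8)
cs,hi=cv2.findContours(M,cv2.RETR_CCOMP,cv2.CHAIN_APPROX_NONE)
f,cx,cy,Rc,t=K('wrist'); C=-Rc.T@t
for c,h in zip(cs,hi[0]):
    if h[3]>=0 and cv2.contourArea(c)>200:
        (u,v),ax,_=cv2.fitEllipse(c); r=Rc.T@np.array([(u-cx)/f,(v-cy)/f,1]); p=C+r*(pz-C[2])/r[2]
        print('hole px',round(u,1),round(v,1),np.round(ax,1),'tool',R.inv().apply(p-e).round(2),'plate top z',pz)
E
python3 pl.py w6
```

```text
12.028816289682679 [ 471.21957736 -101.98739251  218.80127753] 15.05 [-0.69603911  0.35098625 -1.40004379] 0.1536394159889234
case [ 280    0   98  148 5883] [449.7   8.3] [ 70.2 101.8] 11.9 z 90.0 tool [112.3   2.1 129. ]
  slope [ 0.001 -0.001] tool extents [[61.6, -32.6, 126.9], [162.6, 36.7, 133.7]]
held [  238   184   174   174 19104] [467.4 -87.8] [70.4 80.7] 12.0 z 242.9 tool [ 14.8  -0.8 -24. ]
  slope [-0.  0.] tool extents [[-19.6, -35.4, -25.5], [54.9, 33.7, -22.0]]
stud [324   0  11   8  56] [441.   49.9 113.1]
stud [324 123   9  10  69] [457.1 -26.9 113.4]
hole px 324.6 220.0 [33.3 35.7] tool [ 40.71  -0.8  -24.01] plate top z 242.8562091495612
```

step_arm:
  plan: "1 0 0.5 0 0;3 0.1 2 0 0;5 0.1 4 0 0;7 0.2 5 0 0;9 0.2 6 0 0;10.8 0.3 6.5 0 0;11.6 0.3 7 0 0;11.6 0.3 7.5 0 0;11.6 0.3 8 0 0;11.6 0.3 8.2 0 0"

```text
time_s: 16.05
eef_pos: [450.3, 11.2, 137.0]
ee_rot: [-0.0, 0.63, 0.777, -0.0]
force: [0.1, -0.2, -1.8]
grip_width: 0.154
```

step_arm:
  plan: "0 0 0.5 0 0;0 0 1.1 0 0;0 0 1.7 0 0;0 0 2.2 0 0;0 0 2.5 0 0;0 0 2.6 0 0;0 0 2.6 0 0;0 0 2.6 0 0;0 0 2.6 0 0"

```text
time_s: 16.95
eef_pos: [450.5, 11.7, 111.8]
ee_rot: [0.0, 0.629, 0.777, 0.0]
force: [-0.4, 0.1, -1.5]
grip_width: 0.151
```

```bash
python3 - <<'E'
from h import *
a,d=cams.capture('wrist'); s=readout.sense(); print(yaw(s['ee_rot']),s['eef_pos'],s['time_s'],s['force'],s['grip_width'])
b,_=cams.capture('scene')
A=cv2.resize(a[180:270,265:385],(640,480),interpolation=cv2.INTER_CUBIC)
p=proj('scene',[447,15,105]); u,v=p.astype(int); print(p)
B=cv2.resize(b[max(0,v-60):v+60,u-80:u+80],(640,480),interpolation=cv2.INTER_CUBIC)
save('x',np.hstack([cv2.resize(A,(400,300)),cv2.resize(B,(400,300))]),'j1')
W=world('wrist',d);m=d[200:240,305:345]; print(np.unique(np.round(W[200:240:4,305:345:4,2]).astype(int),return_counts=True))
E
```

```text
12.019783546703673 [450.45091984  11.77011266 111.76549988] 17.0 [ 0.62529228  0.43131007 -2.47017643] 0.15410356479443804
[393.3635217  217.27878917]
(array([ 56,  57,  66,  67,  68,  69,  71,  73,  74,  77,  79,  80, 104,
       106, 107, 112, 113, 114, 131, 132, 133, 134, 135, 136, 137]), array([ 1,  2,  9, 16,  6,  1,  1,  1,  1,  1,  1,  1,  2,  1,  1,  1,  5,
        1,  2,  4,  1,  3, 13, 21,  4]))
```

View pics/j1.png

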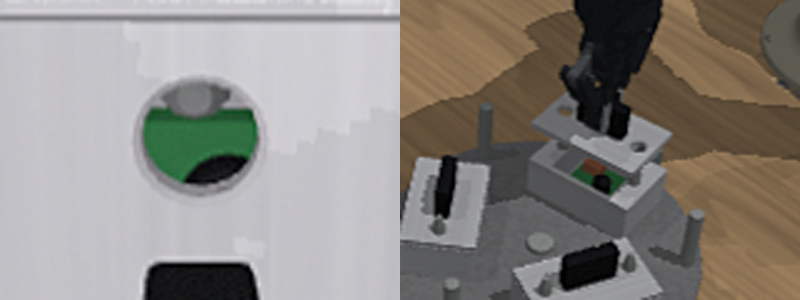

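The left crop shows the stud tip through the far hole, at about (323.5,209.4) against the hole centre at (325.3,220.8). I'll turn this into an offset.

```bash
cat > hs.py <<'E'
from h import *
a,d=cams.capture('wrist'); s=readout.sense(); e=s['eef_pos']; R=Ro.from_quat(np.roll(s['ee_rot'],-1)); W=world('wrist',d)
L=R.inv().apply((W-e).reshape(-1,3)).reshape(W.shape); z=W[...,2]
f,cx,cy,Rc,t=K('wrist'); C=-Rc.T@t
def ray(u,v,pz):
    r=Rc.T@np.array([(u-cx)/f,(v-cy)/f,1]); return R.inv().apply(C+r*(pz-C[2])/r[2]-e)
plate=((L[...,2]<-20)&(L[...,2]>-29)&(d>0)).astype(np.uint8); pz=np.median(z[plate>0])
cs,hi=cv2.findContours(plate,cv2.RETR_CCOMP,cv2.CHAIN_APPROX_NONE)
for c,h in zip(cs,hi[0]):
    if h[3]>=0 and cv2.contourArea(c)>200: (u,v),ax,_=cv2.fitEllipse(c); print('hole',round(u,1),round(v,1),np.round(ax,1),ray(u,v,pz).round(2),'top z',pz)
win=np.zeros_like(plate); win[195:245,300:350]=1
m=(win>0)&(plate==0)&(z>111)&(z<pz-6)
v,u=np.nonzero(m); print('tip px',len(u),u.mean(),v.mean(),(u.min()+u.max())/2,(v.min()+v.max())/2,np.median(z[m]),ray(u.mean(),v.mean(),113.3).round(2))
E
python3 hs.py
```

```text
hole 324.5 220.0 [33.3 35.9] [ 40.69  -0.83 -24.05] top z 135.74986630401582
tip px 114 323.44736842105266 210.23684210526315 327.0 219.5 113.80194136624883 [39.75 -1.3  -1.6 ]
```

The tip and hole agree to within about 0.5 mm laterally and about 0.5 mm lengthwise, so I can lower with a small -0.4 mm correction in y.

step_arm:
  plan: "0 -0.04 0.4 0 0;0 -0.04 0.8 0 0;0 -0.04 1.2 0 0;0 -0.04 1.6 0 0;0 -0.04 2 0 0;0 -0.04 2.4 0 0;0 -0.04 2.7 0 0;0 -0.04 3 0 0;0 -0.04 3 0 0;0 -0.04 3 0 0"

```text
time_s: 18.1
eef_pos: [450.0, 11.6, 81.7]
ee_rot: [0.0, 0.629, 0.777, 0.0]
force: [-0.1, -1.0, -1.9]
grip_width: 0.148
```

step_arm:
  plan: "0 0 0.2 0 0;0 0 0.4 0 0;0 0 0.6 0 0;0 0 0.7 0 0;0 0 0.8 0 0;0 0 0.8 0 0;0 0 0.8 0 0"

```text
time_s: 18.8
eef_pos: [450.0, 11.7, 73.6]
ee_rot: [0.0, 0.629, 0.777, 0.0]
force: [-0.7, 0.4, -1.6]
grip_width: 0.154
```

```bash
python3 hs.py; python3 -c "
from h import *
s=readout.sense();print(s['eef_pos'],s['force'],s['wrist_torque'],s['grip_width'])"
```

```text
hole 324.3 221.9 [30.4 35.6] [ 39.69  -0.9  -23.26] top z 96.90622731383986
[449.99787324  11.65243225  73.65057825] [ 0.58101482 -0.27886926 -1.49154793] [ 0.02267601  0.07656419 -0.02008567] 0.1580388251401152hs.py:13: RuntimeWarning: Mean of empty slice.
  v,u=np.nonzero(m); print('tip px',len(u),u.mean(),v.mean(),(u.min()+u.max())/2,(v.min()+v.max())/2,np.median(z[m]),ray(u.mean(),v.mean(),113.3).round(2))
  ret = ret.dtype.type(ret / rcount)
Traceback (most recent call last):
  File "hs.py", line 13, in <module>
    v,u=np.nonzero(m); print('tip px',len(u),u.mean(),v.mean(),(u.min()+u.max())/2,(v.min()+v.max())/2,np.median(z[m]),ray(u.mean(),v.mean(),113.3).round(2))
                                                                ~~~~~^^
ValueError: zero-size array to reduction operation minimum which has no identity
```

Plate top is at 96.9 against 96 when home, with the studs through and no contact yet. The last bit goes in 0.5 mm steps.

step_arm:
  plan: "0 0 0.05 0 0;0 0 0.1 0 0;0 0 0.15 0 0;0 0 0.15 0 0;0 0 0.15 0 0"

```text
time_s: 19.35
eef_pos: [450.0, 11.7, 72.1]
ee_rot: [0.0, 0.629, 0.777, 0.0]
force: [0.2, 0.3, -1.6]
grip_width: 0.156
```

step_arm:
  plan: "0 0 0.05 0 0;0 0 0.1 0 0;0 0 0.1 0 0;0 0 0.1 0 0"

```text
time_s: 19.75
eef_pos: [450.0, 11.7, 71.9]
ee_rot: [0.0, 0.629, 0.777, 0.0]
force: [-4.8, 0.9, 9.6]
grip_width: 0.157
```

Seated: at eef z=71.9 the upward force rose to 9.6 N. Releasing and going up.

step_arm:
  plan: "0 0 -0.05 0 8;0 0 -0.05 0 15;0 0 -0.05 0 25;0 0 -0.05 0 35;0 0 -0.05 0 45;0 0 -0.05 0 45;0 0 -1 0 45;0 0 -3 0 45;0 0 -6 0 45;0 0 -10 0 45"

```text
time_s: 20.75
eef_pos: [449.2, 11.8, 172.0]
ee_rot: [-0.001, 0.629, 0.777, -0.0]
force: [0.2, 0.2, 0.6]
grip_width: 0.445
```

step_arm:
  plan: "0 0 -3 0 45;-4 0 -5 0 45;-9 0 -5 0 45;-14 0 -5 0 45;-16 0 -5 0 45;-16 0 -5 0 45;-16 0 -5 0 45"

```text
time_s: 21.45
eef_pos: [483.1, -144.5, 221.4]
ee_rot: [-0.0, 0.629, 0.777, 0.0]
force: [-0.2, 0.6, 0.9]
grip_width: 0.449
```

```bash
python3 tt.py; python3 - <<'E'
from h import *
a,d=cams.capture('wrist'); W=world('wrist',d); z=W[...,2]; xy=W[...,:2]
m=(d>0)&(z>92)&(z<100)&(np.hypot(xy[...,0]-448,xy[...,1]-14)<90)
n,l,st,ce=cv2.connectedComponentsWithStats(m.astype(np.uint8)); i=1+st[1:,4].argmax(); q=W[l==i]
A=np.c_[q[:,:2]-q[:,:2].mean(0),np.ones(len(q))]; k=np.linalg.lstsq(A,q[:,2],rcond=None)[0]
print(st[i],cv2.minAreaRect(q[:,:2].astype(np.float32)),'top z',np.median(q[:,2]),'slope',k)
b=cv2.imread('pics/top2.png')[...,::-1]
save('f',np.hstack([cv2.resize(a,(400,300)),cv2.resize(b[200:380,190:430],(400,300),interpolation=cv2.INTER_CUBIC)]),'fin')
E
```

```text
[293 233  44  50 957] [594.7 -33.8] [111.  70.] 41.7 r 89.8 ang -48.3 z 96.0
[236 240  42  49 993] [563.  118.7] [ 72. 111.] 72.0 r 89.9 ang 71.8 z 96.0
[269 296  44  33 881] [447.2  14.6] [ 71. 111.] 12.1 r 89.8 ang -168.1 z 95.9
12.045759591075694 [ 483.09337848 -143.97304285  221.47877077] 21.5 [-0.6223665  -0.45815549  1.00160881] 0.4490765429021893
[ 275    0  100   90 7365] ((454.7557067871094, -13.707672119140625), (70.158447265625, 58.14656448364258), 12.013020515441895) top z 96.00140142479208 slope [1.35540120e-03 3.67532917e-03 9.59743306e+01]
```

View pics/fin.png

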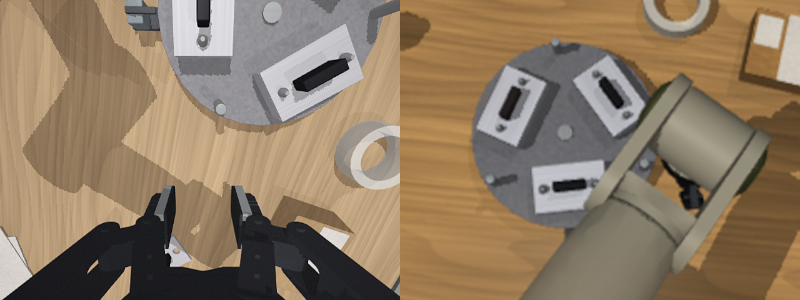

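The final view shows all three cases covered, the last with its studs through the plate (left panel, stud at (203,40)). Its top is at 96.0 mm and level, and the gripper is empty and clear.

```bash
python3 -c "
from h import *
print(workorder.finish_job())"
```

```text
the job is handed in; nothing more can be done
None
```

The open case now faces the pointer with the loose cover seated on it and released. I handed the job in at about 21.6 s of robot time, and it reported no verdict.

**What I did:** I gripped the push post opposite the open case and swept the turntable about 107° counter-clockwise. I then picked up the loose cover nearest the base. I lined it up by sighting a stud tip through its hole and lowered it slowly until contact, at about 10 N.

**Last checks:**
- **Facing the pointer:** the case sits at -168.1° against -169.0° for the pointer, about 1.4 mm off the line (limit 12 mm).
- **Cover seated:** its top is 96.0 mm above the bench, exactly the home height. Its slope is under 0.005 and it is squared to the case within about 0.3°. The studs show through the holes.
- **Gripper:** it was empty and clear, with no load on the wrist.

**What failed or disagreed:**
- **First grasp missed:** the fingers closed above the bar. Two cameras showed the finger ends about 32 mm above the reported TCP. I corrected for that and the second grasp held.
- **Camera disagreement:** the top and wrist cameras differed by 2–3 mm, so I used relative wrist measurements for the placing.
- **Bystanders not re-measured:** the arm was never near the bottle or scanner, and it touched nothing else that I know of.

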